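# Pin a mitred frame corner with the two-stage key of a bench joiner

### The job

Two mitred rails lie ready in the bench frame joiner. Turn its black drive-power knob until the white pointer line meets the red marker; then half-press the green key to its first click, where the clamp foot stands on the rails, and hold it there for a good second so that the corner is clamped before it is driven. Then press the key fully home and let it come all the way up again; leave the rails lying where they are, and do not drive with the knob off its marker.

Things in the scene. Friction and masses are not known exactly. Their poses are not given: they have to be found in the camera images.
- joiner: Green bench frame joiner, fixed, 137 x 360 x 278 mm. Origin: on the table, 75 mm behind its front edge, 185 mm from its right side; z up, front (-x) to the robot, +y its left. Left part: steel bed, top 50 mm up, with two fences that hold the rails, under an overhanging head. Right part: black control desk sloping up away from the robot at 30 degrees; its outward normal in these axes is (-0.5, 0, 0.866).
- desk_face (a point): Middle of the sloping black desk face (100 mm up the slope, 185 mm wide), 31.7 mm in front of, 90.5 mm right of and 55 mm above the joiner's origin; axes as the joiner's. Knob (left) and key (right) stand on this face and work along its normal.
- knob_grip (a point): Middle of the round black fluted drive-power knob, on its axis, 13.5 mm off the desk face (31.7 mm in front of and 47 mm right of the joiner's origin at the face, 55 mm up). Knob 33 mm across, its side 4 to 23 mm off the face. z: desk normal, outward; x: along the white pointer line on its top. White scale ticks round it every 0.25 rad.
- knob (a joint): Angle of the knob: 0 with the pointer straight up the slope, positive clockwise as seen by one who looks at the desk; -2.1 to 2.1 rad. Turns with a light friction of 0.05 N m and stays where it is left.
- marker (a joint): Angle of the red set marker round the knob's scale, counted like the knob's; the marker differs from start to start and is not to be moved. The knob is right when its angle is the same.
- marker_tip (a point): Inner point of the flat red triangular marker, 33 mm from the knob's axis, 4 mm off the desk face; z: desk normal, x: from the knob's axis to the marker.
- key_seat (a point): Desk face under the green key: 31.7 mm in front of, 137 mm right of, 55 mm above the joiner's origin; axes as the joiner's. Key: green cap 37 mm across over a dark housing 43 mm across. Its height is adjustable and differs each start: at rest the middle of the cap's top stands 20 to 26 mm off the desk face, within 2 mm of the normal through this point: feel for it.
- guard_edge (a point): Middle of the lower front lip of the yellow sheet-steel guard, 84 mm wide, that stands behind the key and roofs it over: 34.5 mm in front of, 137 mm right of, 161 mm above the joiner's origin; axes as the joiner's. An upright gripper does not fit over the key; one tilted to the desk normal does.
- head (a joint): Stroke of the press head, m downward: 0 raised, 0.013 when its foot meets the rails (the key's first click), 0.0234 with the key fully home. It moves at three times the key, which goes down along the desk normal: 4.3 mm softly (1 N rising to 3.2 N) to the first click, firm there up to 11.5 N, then 3.5 mm more (up to 15 N) to a hard stop. The key springs back when let go.
- foot (a joint): How far the clamp foot (round black rubber pad on a spring, lowest part of the head) is pushed back into the head, in m: 0 until it stands on the rails, 0.0104 with the key fully home. By as much the driver rod inside comes through it.
- head_top (a point): Top of the fixed aluminium air cylinder over the head: 1 mm in front of, 42 mm left of, 242 mm above the joiner's origin; axes as the joiner's. The orange-capped tail of the head's rod stands 36 mm out of it and sinks with the head's stroke. The foot is below, on the same upright axis.
- rail_a: Loose wooden frame rail, 135 x 24 x 18 mm, one end mitred; lies on the bed against the side fence and runs from the corner under the foot toward the robot, past the bed's front. Origin: centre of its underside; x along it.
- rail_b: Its partner, the same size, against the back fence, running from the corner to the left. Origin: centre of its underside; y along it.

How it is judged:
By the outcome, as a careful person would: the job done as asked, in the order asked, and still so for the second after the job is handed in, with the robot touching nothing.
It also fails if it takes over 58 s, if anything falls off the work surface, if the arm or the gripper's body presses on something with over 40 N, if the wrist force passes 120 N, or if a joint passes its speed limit or range.

### The arm

A 6-joint arm with a two-finger parallel gripper is mounted at the origin on the work surface; the furniture and walls round the work are solid. World frame = base frame: x ahead of the robot, y to its left, z up, the work surface at z = 0. Lengths are in mm, angles in rad, forces in N, time in s.
With the tool pointing down it reaches from about 325 to 750 mm from the base axis. Payload 7.6 kg.
Tool frame: the origin (TCP) lies at the very end of the fingers, on their centre line; the grasp point (between the pads) lies 19 mm behind it; z points along the fingers, y is the line along which they close (so a half turn about z gives the same grasp; the last joint's range is limited). The gripper opens to 85 mm and grips with 20 to 120 N. Pads are 22 mm wide; open, the fingers measure 114 mm over their backs; the gripper's body (76 mm by 85 mm) begins 54 mm behind the grasp point. The pads swing forward as they close: fully open they stand 13 mm farther back than shut.
Start: joints at [1.098, 0.052, 1.401, -0, 1.689, -0.07], TCP at [205.784, 483.01, 231.323] pointing down, gripper open.
Joint ranges: [-2.9, 2.9], [-0.91, 2.17], [0.12, 2.37], [-1.06, 4.2], [0.26, 2.73], [-2.93, 2.93]. Speed limits (rad/s): [2.57, 2.57, 3.01, 3.14, 3.14, 3.14].

### API

Orientations are given as a unit quaternion [x, y, z, w].
In Python, from plant import robot, vision, order gives the robot as it stands.
- The arm moves only by the tool send_rows, never from a script. Its argument "rows" is one flat list of numbers, 7 for each row, row after row: the shift along the tool's x, y, z in m, then the turn, a rotation vector about the tool's x, y, z in rad, then the closure, from -1 (fully open) to 1 (shut). In form: [x, y, z, rx, ry, rz, hand, x, y, z, rx, ry, rz, hand, ...]. A call has 1 to 10 rows; each row is the pose to reach, as a shift and turn from the pose commanded when the call began, along the tool's axes at that moment; what a row does not reach only later rows make up. A row lasts 1/8 s, in which the tool goes at most 62.5 mm and 10.7 degrees, less where a joint would pass 70% of its speed; a pose out of reach is approached as far as the arm can. A call with a gripper value outside its range is refused whole. The fingers move at their own pace and stop on an object; "force" is the grip in N (left out, the last holds). Time passes only in rows, so rows that repeat a pose let the fingers close. It gives the time, the measured TCP pose, the force, the opening and the grip force at its end, in the units of the state.
- robot.get_obs(): the state, without advancing time (a new reading comes with each control period).
- vision.camera(name): name is "scene" or "top" or "wrist"; returns (picture, depth): 384x512x3 uint8, red, green, blue; 384x512 float32, mm along the optical axis (not along the pixel's ray), 0 where there is no reading.
- vision.get_calibration(name): a dict with "mtx" (3x3 intrinsics, pixels), "world_from_camera" (4x4, takes a point from camera to world coordinates); the wrist camera has in their place "tool_from_camera" (4x4, takes a point from camera to tool coordinates, whose origin is the TCP and whose axes are the flange's). Camera axes: x right, y up, looking along -z (the intrinsics and any distortion apply to the point x, -y, -z); pixel columns grow to the right and rows downward; lengths in mm; the calibration is good to about 2 mm. A picture is of the moment at which its call begins: read the wrist's pose just before it. get_calibration takes no time and is no camera call.
- order.sign_off(): hands the job in; it is judged then, once.
The state is a dict: "time_s": time; "joint_positions": joint angles; "joint_vel": joint speeds; "effort": joint torques, N m; "tcp_pos": TCP position; "tcp_rot": TCP orientation; "force": force on the tool from outside, world axes, zero at the start; "torque": the same for the moment, N m; "grip_width": finger opening in mm; "grip_force": force on a finger pad.
Only numpy, scipy, OpenCV 4.12 (cv2) and the standard library are available. Lean on these libraries where they do the work, as an engineer would, in place of code of your own. Each camera call takes 0.05 s, during which the arm holds its last target. There are 200 camera calls.

## Working session

There is one attempt and no reset: what is moved stays moved. The work goes in short steps, Python scripts to look and compute and a tool call to move; the robot and the scene stay as the last step left them, time stands still between calls to the robot, and variables do not carry over. Pictures are saved under pics/ and viewed, at most 10 in all, crops included, and the job is handed in when it is done.

Besides the shell and the picture viewer there is one more tool, called after "Call:" in YAML: its name, and indented under it one key for each argument. send_rows: Moves the arm, as the interface text tells. Its arguments: {"type":"object","properties":{"rows":{"type":"array","items":{"type":"number"}},"force":{"type":"number"}},"required":["rows"]}

```bash
mkdir -p pics; ls; python3 - <<'E'
from plant import robot,vision,order
import cv2,numpy as np
o=robot.get_obs();print(o)
for n in("scene","top"):
    p,d=vision.camera(n);np.savez(f"pics/{n}0.npz",p=p,d=d);cv2.imwrite(f"pics/{n}0.png",p[:,:,::-1])
    print(n,vision.get_calibration(n))
print(vision.get_calibration("wrist"))
a=cv2.imread("pics/scene0.png");b=cv2.imread("pics/top0.png")
E
```

```text
pics
{'time_s': 0.0, 'joint_positions': array([ 1.09770660e+00,  5.28308622e-02,  1.40176230e+00,  8.07203979e-06,
        1.68863594e+00, -7.03001828e-02]), 'joint_vel': array([-0.00135597, -0.00254082,  0.00096356, -0.00183549, -0.00175294,
        0.00037024]), 'effort': array([ 1.78382899e-03, -3.81680703e+01, -3.60179043e+01,  2.47109188e-05,
        6.40090278e-03, -2.37444709e-05]), 'tcp_pos': array([205.62229057, 482.70680869, 230.45656948]), 'tcp_rot': array([ 2.00035576e-01,  9.79788293e-01, -7.87131604e-04, -2.23443146e-04]), 'force': array([-0.21047645,  0.07692173, -1.11216377]), 'torque': array([0.00961368, 0.02054585, 0.00685866]), 'grip_force': 0.0, 'grip_width': 85.32631346137933}
scene {'mtx': array([[410.03165585,   0.        , 253.60167203],
       [  0.        , 410.03165585, 190.14960234],
       [  0.        ,   0.        ,   1.        ]]), 'world_from_camera': array([[ 5.67630071e-01,  5.87795771e-01, -5.76447945e-01,
        -3.58816982e+01],
       [-8.23263570e-01,  4.10158263e-01, -3.92437631e-01,
        -2.96032965e+02],
       [ 5.76170846e-03,  6.97327
[... 493 characters left out ...]
1],
       [ 3.58359440e-02,  1.38696696e-01,  9.89686320e-01,
         9.92288359e+02],
       [ 0.00000000e+00,  0.00000000e+00,  0.00000000e+00,
         1.00000000e+00]])}
{'mtx': array([[302.62298445,   0.        , 254.33526973],
       [  0.        , 302.62298445, 190.96559176],
       [  0.        ,   0.        ,   1.        ]]), 'tool_from_camera': array([[ 8.09536406e-04,  9.48067573e-01,  3.18067951e-01,
         8.24103437e+01],
       [ 9.99999484e-01, -9.62442890e-04,  3.23594082e-04,
         1.26977980e-01],
       [ 6.12911294e-04,  3.18067525e-01, -9.48067864e-01,
        -1.41986488e+02],
       [ 0.00000000e+00,  0.00000000e+00,  0.00000000e+00,
         1.00000000e+00]])}
```

View pics/scene0.png

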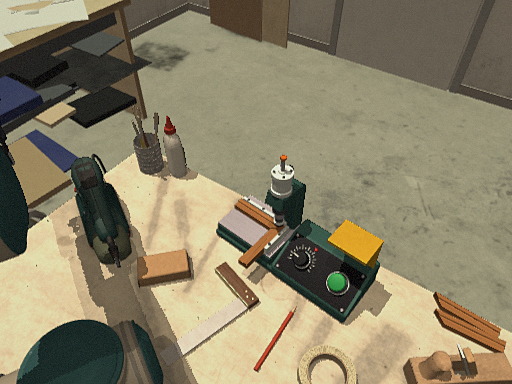

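View pics/top0.png

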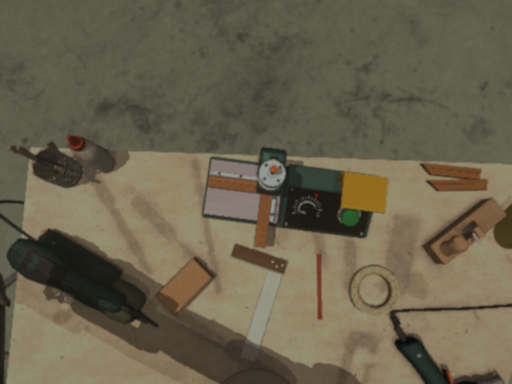

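The scene view shows the joiner with the knob at about (302,259), the green key at (338,283), the red marker at (315,250) and the orange rod tail at (283,157). In the top view the key is at (349,217), the knob at (307,205) and the orange tail at (274,170).

```bash
cat > h.py <<'E'
import numpy as np,cv2
from scipy.spatial.transform import Rotation as R
from plant import robot,vision,order
def snap(n,name):
    o=robot.get_obs();p,d=vision.camera(n);c=vision.get_calibration(n)
    if n=="wrist":
        T=np.eye(4);T[:3,:3]=R.from_quat(o["tcp_rot"]).as_matrix();T[:3,3]=o["tcp_pos"];W=T@c["tool_from_camera"]
    else: W=c["world_from_camera"]
    np.savez(f"pics/{name}.npz",p=p,d=d,K=c["mtx"],W=W);cv2.imwrite(f"pics/{name}.png",p[:,:,::-1]);return p,d,c["mtx"],W
def load(n): z=np.load(f"pics/{n}.npz");return z["p"],z["d"],z["K"],z["W"]
def ray(K,W,u,v):
    u,v=np.atleast_1d(u).astype(float),np.atleast_1d(v).astype(float)
    q=np.stack([(u-K[0,2])/K[0,0],-(v-K[1,2])/K[1,1],-np.ones_like(u)],1)
    return W[:3,3],q@W[:3,:3].T
def toplane(K,W,u,v,p0,n):
    c,r=ray(K,W,u,v);t=((p0-c)@n)/(r@n);return c+r*t[:,None]
def proj(K,W,P):
    q=(np.atleast_2d(P)-W[:3,3])@W[:3,:3];return np.stack([K[0,0]*q[:,0]/-q[:,2]+K[0,2],-K[1,1]*q[:,1]/-q[:,2]+K[1,2]],1)
def tri(obs):
    A=np.zeros((3,3));b=np.zeros(3)
    for K,W,(u,v) in obs:
        c,r=ray(K,W,u,v);r=r[0]/np.linalg.norm(r[0]);M=np.eye(3)-np.outer(r,r);A+=M;b+=M@c
    return np.linalg.solve(A,b)
def mask(p,lo,hi,box=None,ms=120,mv=50):
    h=cv2.cvtColor(np.ascontiguousarray(p),cv2.COLOR_RGB2HSV);m=((h[...,0]>=lo)&(h[...,0]<=hi)&(h[...,1]>ms)&(h[...,2]>mv))
    if box: x0,y0,x1,y1=box;z=np.zeros_like(m);z[y0:y1,x0:x1]=1;m&=z
    return m
def cen(m):
    n,l,s,c=cv2.connectedComponentsWithStats(m.astype(np.uint8));i=1+np.argmax(s[1:,4]);return c[i],s[i]
nj=np.array([-.5,0,.866])
E
python3 - <<'E'
from h import *
for n in("scene","top"):
    p,d=np.load(f"pics/{n}0.npz").values();c=vision.get_calibration(n);np.savez(f"pics/{n}0.npz",p=p,d=d,K=c["mtx"],W=c["world_from_camera"])
O={}
for n,bk,bo in(("scene0",(318,262,358,300),(275,150,292,164)),("top0",(330,200,370,232),(264,160,284,180))):
    p,d,K,W=load(n)
    for nm,m in(("key",mask(p,45,90,bk,ms=150,mv=90)),("cap",mask(p,3,20,bo,ms=150))):
        c,s=cen(m);print(n,nm,c,s);O.setdefault(nm,[]).append((K,W,c))
k,o=tri(O["key"]),tri(O["cap"]);print(k,o)
a=np.array([-1,42.])-[-43,-137];w=(o-k)[:2]
yaw=np.arctan2(w[1],w[0])-np.arctan2(a[1],a[0]);print("yaw",yaw,np.linalg.norm(a),np.linalg.norm(w))
Rz=R.from_euler("z",yaw).as_matrix();
for P,j in((k,[-43.2,-137,75]),(o,[-1,42,276])):print("origin",P-Rz@j)
E
```

```text
scene0 key [335.94797688 282.83236994] [328 273  18  18 173]
scene0 cap [283.2        157.43333333] [280 155   7   6  30]Traceback (most recent call last):
  File "<stdin>", line 8, in <module>
  File "h.py", line 29, in cen
    n,l,s,c=cv2.connectedComponentsWithStats(m.astype(np.uint8));i=1+np.argmax(s[1:,4]);return c[i],s[i]
                                                                     ~~~~~~~~~^^^^^^^^^
    return _wrapfunc(a, 'argmax', axis=axis, out=out, **kwds)
    return bound(*args, **kwds)
ValueError: attempt to get argmax of an empty sequence
```

```bash
cat > m.py <<'E'
from h import *
O={}
for n,bk,bo in(("scene0",(318,262,358,300),(275,150,292,164)),("top0",(330,206,370,232),(264,160,284,180))):
    p,d,K,W=load(n)
    for nm,m in(("key",mask(p,45,90,bk,ms=100,mv=75)),("cap",mask(p,3,20,bo,ms=130))):
        c,s=cen(m);print(n,nm,c,s);O.setdefault(nm,[]).append((K,W,c))
k,o=tri(O["key"]),tri(O["cap"]);print(k,o)
a=np.array([-1,42.])-[-43,-137];w=(o-k)[:2]
yaw=np.arctan2(w[1],w[0])-np.arctan2(a[1],a[0]);print("yaw",yaw,np.linalg.norm(a),np.linalg.norm(w))
Rz=R.from_euler("z",yaw).as_matrix();
for P,j in((k,[-43.2,-137,75]),(o,[-1,42,276])):print("origin",P-Rz@j)
E
python3 m.py; python3 -c "
from h import *
p=load('top0')[0];print(cv2.cvtColor(np.ascontiguousarray(p),cv2.COLOR_RGB2HSV)[216,335:365].tolist())"
```

```text
scene0 key [336.35686275 281.58431373] [328 273  18  18 255]
scene0 cap [283.11764706 157.82352941] [280 155   7   7  34]
top0 key [350.13333333 217.2974359 ] [342 210  17  15 195]
top0 cap [273.21052632 168.84210526] [270 166   7   7  38]
[ 425.45871185 -185.09917952   73.67036988] [482.16611515 -11.0015808  275.13494015]
yaw -0.08441689981196432 183.86136081297778 183.10025524622571
origin [480.05626129 -52.22951558  -1.32963012]
origin [479.62125388 -52.93633585  -0.86505985]
[[21, 91, 28], [18, 75, 34], [21, 47, 54], [20, 43, 72], [19, 41, 69], [20, 44, 52], [51, 90, 54], [58, 135, 72], [61, 145, 86], [61, 144, 90], [61, 143, 89], [61, 146, 89], [60, 144, 90], [61, 143, 89], [61, 143, 89], [60, 142, 90], [60, 142, 90], [61, 143, 89], [60, 140, 89], [60, 140, 89], [60, 140, 89], [59, 139, 90], [59, 142, 86], [57, 121, 82], [45, 73, 77], [25, 46, 66], [18, 70, 44], [18, 113, 34], [18, 100, 33], [15, 102, 35]]
```

```bash
cat >> h.py <<'E'
O0=np.array([479.8,-52.6,0.]);YAW=-0.0844
RJ=R.from_euler("z",YAW).as_matrix()
def J(p): return O0+RJ@np.array(p,float)
def pose(jp,off,psi=0):
    """tool at point jp of desk (joiner axes), TCP off mm along normal; psi=0: tool x along joiner +y, turned +psi about tool z"""
    n=RJ@np.array([-.5,0,.8660254]);x=RJ@np.array([0,1.,0]);z=-n;y=np.cross(z,x)
    return J(jp)+n*off,R.from_matrix(np.stack([x,y,z],1))*R.from_euler("z",psi)
def rel(P,Rt,P0=None,R0=None):
    o=robot.get_obs()
    if P0 is None:P0=o["tcp_pos"]
    if R0 is None:R0=R.from_quat(o["tcp_rot"])
    s=R0.inv().apply(P-P0)/1000;r=(R0.inv()*Rt).as_rotvec();print("shift",s.round(4),"rv",r.round(4),"n",np.linalg.norm(s).round(3),np.linalg.norm(r).round(3))
KN=[-31.7,-47,55];KY=[-31.7,-137,55]
E
python3 - <<'E'
from h import *
P,Rt=pose(KN,75);print(P);rel(P,Rt,P0=np.array([205.784,483.01,231.323]))
P,Rt=pose(KN,150);print(P);rel(P,Rt,P0=np.array([205.784,483.01,231.323]))
E
```

```text
[406.8842298  -93.59915189 119.951905  ]
shift [-0.411  -0.4515  0.112 ] rv [-0.454  -0.3267  1.2224] n 0.621 1.344
[369.51771353 -90.43790813 184.90381   ]
shift [-0.3754 -0.4633  0.047 ] rv [-0.454  -0.3267  1.2224] n 0.598 1.344
```

Call:
send_rows:
  rows: [-0.0375, -0.0463, -0.008, -0.045, -0.033, 0.122, -1, -0.075, -0.0926, -0.012, -0.09, -0.065, 0.244, -1, -0.1125, -0.139, -0.012, -0.136, -0.098, 0.366, -1, -0.15, -0.185, -0.01, -0.18, -0.13, 0.489, -1, -0.188, -0.232, -0.005, -0.227, -0.163, 0.611, -1, -0.225, -0.278, 0.005, -0.272, -0.196, 0.733, -1, -0.263, -0.324, 0.015, -0.318, -0.229, 0.856, -1, -0.3, -0.37, 0.025, -0.363, -0.261, 0.978, -1, -0.338, -0.417, 0.036, -0.409, -0.294, 1.1, -1, -0.375, -0.463, 0.047, -0.454, -0.327, 1.222, -1]

```text
time_s: 1.35
tcp_pos: [369.1, -92.3, 183.9]
tcp_rot: [0.713, 0.651, 0.176, 0.192]
force: [0.3, 0.1, -1.3]
grip_width: 85.2
grip_force: 0.0
```

```bash
python3 - <<'E'
from h import *
o=robot.get_obs();print(o["tcp_pos"],o["joint_positions"])
P,Rt=pose(KN,150);rel(P,Rt)
E
```

```text
[369.09244325 -92.28170404 183.88321828] [-0.48971168 -0.86197748  2.2413056   0.20750494  1.27712637 -0.41066385]
shift [ 0.0019  0.0007 -0.0007] rv [ 0.0031  0.0011 -0.0053] n 0.002 0.006
```

Call:
send_rows:
  rows: [0.001, 0, 0.037, 0.002, 0, -0.003, -1, 0.002, 0.0005, 0.075, 0.003, 0.001, -0.005, -1, 0.002, 0.0005, 0.075, 0.003, 0.001, -0.005, -1, 0.002, 0.0005, 0.075, 0.003, 0.001, -0.005, -1]

```text
time_s: 1.85
tcp_pos: [407.4, -90.9, 120.7]
tcp_rot: [0.709, 0.656, 0.175, 0.19]
force: [-0.3, 0.6, 0.0]
grip_width: 85.4
grip_force: 0.0
```

```bash
python3 - <<'E'
from h import *
p,d,K,W=snap("wrist","w1")
print(proj(K,W,J(KN)),proj(K,W,J(KY)),robot.get_obs()["joint_positions"])
cv2.imwrite("pics/w1b.png",cv2.resize(p[:,:,::-1],(800,600)))
E
```

```text
[[254.63594743 205.56099875]] [[253.93358367 302.61992314]] [-0.42150141 -0.6569783   2.25915107  0.19378121  1.04919625 -0.39782329]
```

View pics/w1b.png

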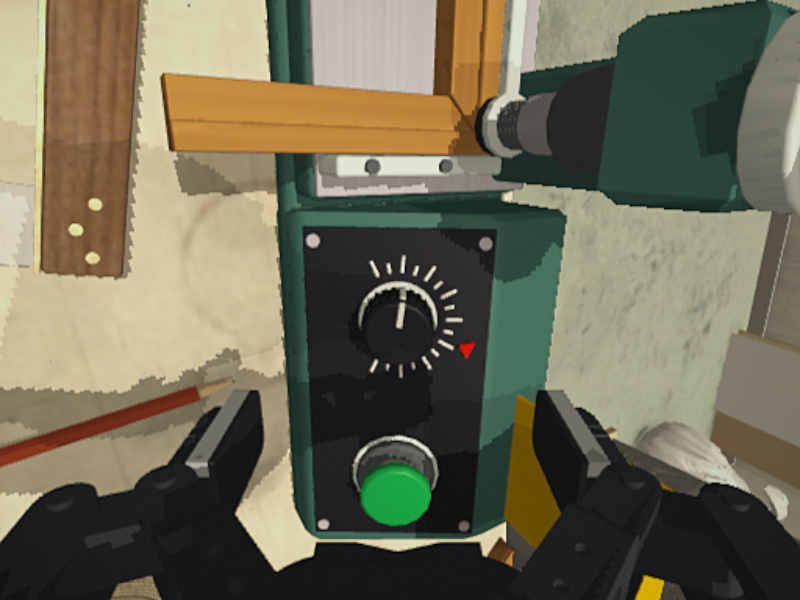

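The wrist view shows the knob at (400,320) with its pointer toward the joiner's left, about -1.57 rad. The red marker is at (467,349), about +0.45 rad, and the green key is at (395,495). Rails and foot are in order.

```bash
cat > k.py <<'E'
import sys
from h import *
def pl(K,W,u,v,off,c=KN):
    n=RJ@np.array([-.5,0,.8660254]);q=(toplane(K,W,u,v,J(c)+n*off,n)-J(c))@RJ
    return np.stack([q@[.8660254,0,.5],-q[:,1]],1) # a up slope, b right; angle=atan2(b,a)
def meas(name,off_top=23.5):
    p,d,K,W=load(name);h=cv2.cvtColor(np.ascontiguousarray(p),cv2.COLOR_RGB2HSV)
    w=((h[...,1]<70)&(h[...,2]>130)).astype(np.uint8);v,u=np.nonzero(w)
    q=pl(K,W,u,v,0);img=np.zeros_like(w);r=np.hypot(*q.T);s=(r>19)&(r<36);img[v[s],u[s]]=1
    n,l,st,_=cv2.connectedComponentsWithStats(img,connectivity=8)
    A=[];B=[];L=[]
    for i in range(1,n):
        vv,uu=np.nonzero(l==i)
        if len(vv)<6: continue
        x=pl(K,W,uu,vv,0);m=x.mean(0);e=np.linalg.svd(x-m,full_matrices=False);dirn=e[2][0]
        if e[1][0]<2.5*e[1][1] or abs(dirn@m)/np.linalg.norm(m)<.9:continue
        nn=np.array([-dirn[1],dirn[0]]);A.append(nn);B.append(nn@m);L.append((*m,len(vv)))
    A,B,L=map(np.array,(A,B,L))
    c=np.linalg.lstsq(A,B,rcond=None)[0];print("tick centre",c.round(2),"res",(A@c-B).round(1),"\ncircle r",np.hypot(*(L[:,:2]-c).T).round(1))
    mm=L[:,:2]-c;t=np.arctan2(mm[:,1],mm[:,0]);print("tick ang",np.sort(t).round(3))
    # red
    m=(((h[...,0]<8)|(h[...,0]>172))&(h[...,1]>150)&(h[...,2]>90));v,u=np.nonzero(m);x=pl(K,W,u,v,4);s=np.hypot(*x.T)<50;x=x[s]-c;m=x.mean(0)
    tip=x[np.argsort(np.hypot(*x.T))[:4]].mean(0);print("marker n",len(x),"centroid ang",np.arctan2(m[1],m[0]).round(3),"r",np.hypot(*m).round(1),"tip",np.arctan2(tip[1],tip[0]).round(3),np.hypot(*tip).round(1))
    # pointer
    w=((h[...,1]<90)&(h[...,2]>130)).astype(np.uint8);v,u=np.nonzero(w);x=pl(K,W,u,v,off_top);s=np.hypot(*(x-c).T)<14.5;img[:]=0;img[v[s],u[s]]=1
    n,l,st,ce=cv2.connectedComponentsWithStats(img)
    for i in range(1,n):
        if st[i,4]<12: continue
        vv,uu=np.nonzero(l==i);x=pl(K,W,uu,vv,off_top)-c;m=x.mean(0);e=np.linalg.svd(x-m,full_matrices=False);dd=e[2][0]*np.sign(e[2][0]@m)
        print("pointer? n",len(x),"mean",m.round(1),"sv",e[1].round(1),"ang",np.arctan2(dd[1],dd[0]).round(3),"pix",ce[i].round(0))
    return c
if __name__=="__main__": meas(sys.argv[1])
E
python3 k.py w1
```

```text
tick centre [ 0.2  -1.98] res [-0.3 -0.9 -1.1 -0.6  0.3  1.  -0.3  0.5 -0.5 -0.4 -0.7  1.9 -0.8] 
circle r [27.3 27.4 25.8 25.3 27.2 25.3 27.5 27.1 27.4 27.8 28.8 27.2 29.7]
tick ang [-2.013 -1.765 -1.507 -1.255 -0.998 -0.743 -0.485  0.021  0.538  1.037
  1.284  1.529  2.02 ]
marker n 66 centroid ang 0.402 r 36.5 tip 0.397 33.0
pointer? n 52 mean [ 0.7 -9.4] sv [21.2  5.3] ang -1.448 pix [256. 202.]
```

```bash
python3 - <<'E'
from h import *
kc=[-31.7+.17,-47+1.5,55.1]
P,Rt=pose(kc,75,-1.0);rel(P,Rt)
P,Rt=pose(kc,75,-1.85);rel(P,Rt)
E
```

```text
shift [-0.0011 -0.0009  0.0009] rv [ 9.000e-04 -1.500e-03 -9.944e-01] n 0.002 0.994
shift [-0.0011 -0.0009  0.0009] rv [ 1.6000e-03 -1.1000e-03 -1.8444e+00] n 0.002 1.844
```

Call:
send_rows:
  rows: [0, 0, 0, 0, 0, -0.18, -0.1, 0, 0, 0, 0, 0, -0.36, -0.1, 0, 0, 0, 0, 0, -0.54, -0.1, 0, 0, 0, 0, 0, -0.72, -0.1, 0, 0, 0, 0, 0, -0.9, -0.1, 0, 0, 0, 0, 0, -1.08, -0.1, 0, 0, 0, 0, 0, -1.26, -0.1, 0, 0, 0, 0, 0, -1.44, -0.1, -0.001, -0.001, 0.001, 0, 0, -1.62, -0.1, -0.001, -0.001, 0.001, 0, 0, -1.8, -0.1]

```text
time_s: 3.15
tcp_pos: [407.3, -92.1, 120.3]
tcp_rot: [-0.076, 0.963, -0.041, 0.256]
force: [-0.1, 0.1, -0.5]
grip_width: 47.0
grip_force: 0.0
```

Call:
send_rows:
  rows: [0, 0, 0, 0, 0, -0.045, -0.1, 0, 0, 0.03, 0, 0, -0.045, -0.1, 0, 0, 0.03, 0, 0, -0.045, -0.1, 0, 0, 0.03, 0, 0, -0.045, -0.1]

```text
time_s: 3.65
tcp_pos: [422.0, -93.2, 93.8]
tcp_rot: [-0.094, 0.961, -0.046, 0.254]
force: [0.5, 0.1, -1.6]
grip_width: 46.9
grip_force: 0.0
```

```bash
python3 - <<'E'
from h import *
kc=[-31.7+.17,-47+1.5,55.1]
P,Rt=pose(kc,5,-1.85);rel(P,Rt)
p,d,K,W=snap("wrist","w2");cv2.imwrite("pics/w2b.png",cv2.resize(p[:,:,::-1],(800,600)))
print(robot.get_obs()["joint_positions"])
E
```

```text
shift [-0.0003 -0.0003  0.0398] rv [ 0.0019 -0.      0.0003] n 0.04 0.002
[-0.40838792 -0.55743532  2.25710953  0.19866972  0.95091893 -2.24971655]
```

View pics/w2b.png

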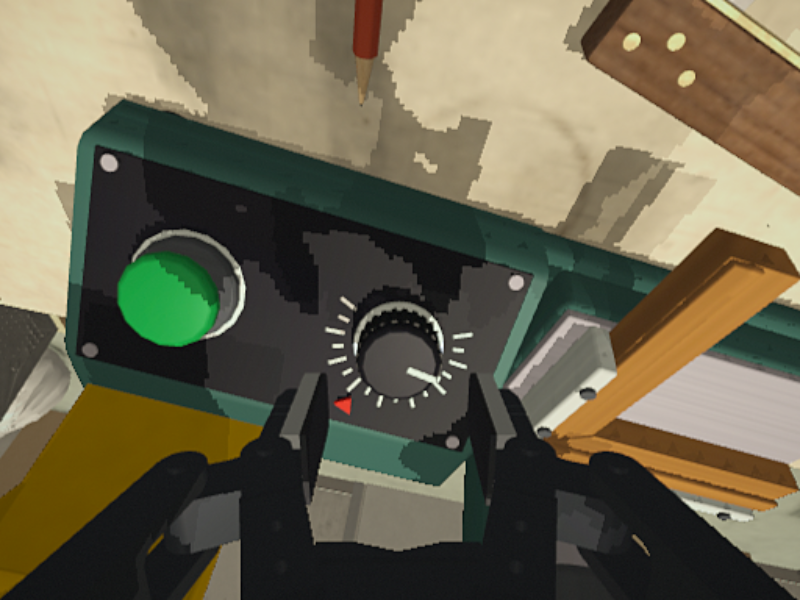

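The knob lies between the half-open fingers, at (400,360). The red marker is at (343,405), and the pointer points to lower right, on the joiner's left.

```bash
python3 k.py w2
```

```text
tick centre [ 0.86 -1.94] res [-0.8 -0.9  0.9 -0.   0.5  0.2  0.8  3.5 -4.1 -1.  -0.4  0.5] 
circle r [27.9 25.3 27.2 28.7 26.9 28.4 25.1 26.7 23.8 27.2 28.8 29.4]
tick ang [-1.995 -1.51  -1.267 -1.008 -0.52  -0.013  0.499  0.753  1.013  1.524
  1.783  2.035]
marker n 71 centroid ang 0.419 r 35.8 tip 0.421 32.1
pointer? n 80 mean [-0.4 -9.3] sv [27.5  7.8] ang -1.425 pix [268. 239.]
```

Call:
send_rows:
  rows: [0, 0, 0.015, 0.001, 0, 0, -0.1, 0, 0, 0.03, 0.002, 0, 0, -0.1, 0, 0, 0.038, 0.002, 0, 0, -0.1, 0, 0, 0.038, 0.002, 0, 0, -0.1]

```text
time_s: 4.2
tcp_pos: [440.6, -94.7, 59.5]
tcp_rot: [-0.094, 0.962, -0.046, 0.254]
force: [-1.2, -0.1, -0.7]
grip_width: 47.1
grip_force: 0.0
```

```bash
python3 - <<'E'
from h import *
kc=[-31.7+.5,-47+1.7,55.3]
P,Rt=pose(kc,3,-1.85);rel(P,Rt)
E
```

```text
shift [-0.0016 -0.0005  0.0028] rv [ 0.0008 -0.0017 -0.0003] n 0.003 0.002
```

Call:
send_rows:
  rows: [-0.001, -0.0005, 0.002, 0, 0, 0, -0.1, -0.001, -0.0005, 0.002, 0, 0, 0, 0.3, -0.001, -0.0005, 0.002, 0, 0, 0, 0.5, -0.001, -0.0005, 0.002, 0, 0, 0, 0.5, -0.001, -0.0005, 0.002, 0, 0, 0, 0.5]
  force: 35

```text
time_s: 4.82
tcp_pos: [442.6, -94.6, 58.8]
tcp_rot: [-0.094, 0.962, -0.046, 0.254]
force: [-7.0, 4.3, 7.8]
grip_width: 31.6
grip_force: 33.8
```

Call:
send_rows:
  rows: [-0.001, -0.0005, 0.001, 0, 0, 0.17, 0.5, -0.001, -0.0005, 0.001, 0, 0, 0.34, 0.5, -0.001, -0.0005, 0.001, 0, 0, 0.51, 0.5, -0.001, -0.0005, 0.001, 0, 0, 0.6, 0.5]

```text
time_s: 5.32
tcp_pos: [443.3, -94.7, 58.4]
tcp_rot: [0.196, 0.946, 0.032, 0.255]
force: [-22.6, 7.1, 18.5]
grip_width: 31.9
grip_force: 35.7
```

Call:
send_rows:
  rows: [0, 0, -0.002, 0, 0, 0, 0.5, 0, 0, -0.002, 0, 0, 0, 0.5]

```text
time_s: 5.58
tcp_pos: [442.8, -94.6, 58.8]
tcp_rot: [0.195, 0.946, 0.031, 0.256]
force: [12.4, 2.4, -11.5]
grip_width: 31.3
grip_force: 39.6
```

Call:
send_rows:
  rows: [0, 0, 0.0008, 0, 0, 0.17, 0.5, 0, 0, 0.0008, 0, 0, 0.34, 0.5, 0, 0, 0.0008, 0, 0, 0.51, 0.5, 0, 0, 0.0008, 0, 0, 0.68, 0.5, 0, 0, 0.0008, 0, 0, 0.85, 0.5, 0, 0, 0.0008, 0, 0, 1.02, 0.5, 0, 0, 0.0008, 0, 0, 1.19, 0.5, 0, 0, 0.0008, 0, 0, 1.25, 0.5, 0, 0, 0.0008, 0, 0, 1.25, 0.5]

```text
time_s: 6.7
tcp_pos: [442.9, -94.8, 58.5]
tcp_rot: [0.712, 0.654, 0.175, 0.189]
force: [-4.6, 3.9, 1.2]
grip_width: 31.2
grip_force: 41.3
```

```bash
python3 - <<'E'
from h import *
P,Rt=pose(KN,3,0);rel(P,Rt)
p,d,K,W=snap("wrist","w3");cv2.imwrite("pics/w3b.png",cv2.resize(p[100:300,150:360,::-1],(800,600)))
E
python3 k.py w3
```

```text
shift [-0.0018 -0.0004  0.0008] rv [-0.0031 -0.0014 -0.0009] n 0.002 0.004
tick centre [-0.18 -1.1 ] res [-0.  -0.2 -0.5 -0.4  0.2  0.3  0.9] 
circle r [28.  28.1 26.4 26.2 28.1 27.6 29.8]
tick ang [-1.992 -1.746 -1.497 -1.249 -0.998 -0.496  1.017]
marker n 11 centroid ang 0.277 r 38.6 tip 0.264 38.1
pointer? n 93 mean [8.6 2.2] sv [32.  6.] ang 0.404 pix [273. 279.]
```

View pics/w3b.png

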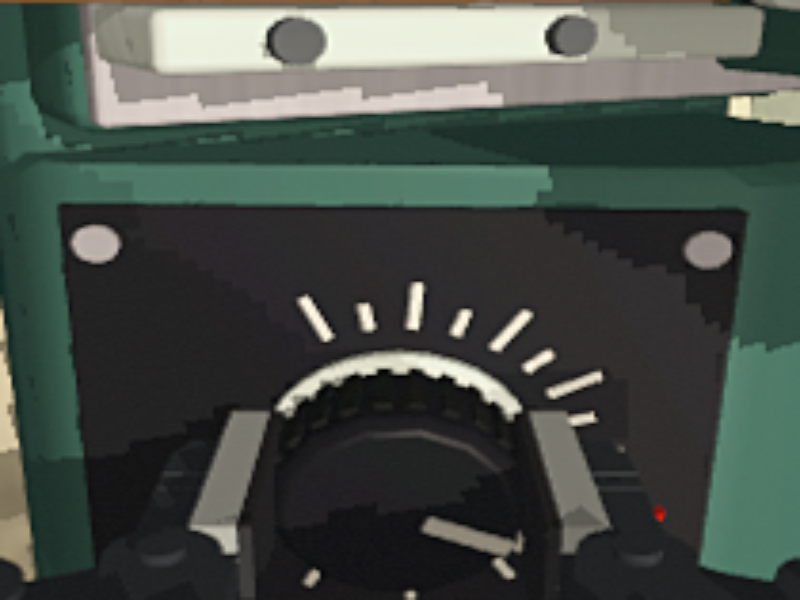

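The crop shows the pointer now at (470,535), toward the marker, of which a piece shows at (660,512) behind the finger. The pointer measures 0.40 rad. I'll release and check.

Call:
send_rows:
  rows: [0, 0, 0, 0, 0, 0, 0, 0, 0, 0, 0, 0, 0, -0.15, 0, 0, 0, 0, 0, 0, -0.15, 0, 0, -0.03, 0, 0, 0, -0.15, 0, 0, -0.072, 0, 0, 0, -1, 0, 0, -0.072, 0, 0, 0, -1, 0, 0, -0.072, 0, 0, 0, -1]

```text
time_s: 7.62
tcp_pos: [407.6, -92.4, 120.8]
tcp_rot: [0.712, 0.654, 0.175, 0.19]
force: [0.1, -0.0, 0.1]
grip_width: 85.1
grip_force: 0.0
```

```bash
python3 - <<'E'
from h import *
p,d,K,W=snap("wrist","w4");cv2.imwrite("pics/w4b.png",cv2.resize(p[130:270,170:350,::-1],(720,560),interpolation=cv2.INTER_CUBIC))
E
python3 k.py w4
```

```text
tick centre [ 0.02 -2.05] res [-0.6  1.1 -0.6 -0.   0.5  0.4  1.  -0.1 -0.3 -0.4 -1.   2.   1.3] 
circle r [27.6 27.8 25.7 27.1 25.6 27.4 25.7 27.4 27.8 27.8 29.3 26.6 29.3]
tick ang [-2.008 -1.756 -1.501 -0.992 -0.736 -0.478 -0.224  0.026  0.535  1.032
  1.284  1.522  2.02 ]
marker n 68 centroid ang 0.4 r 36.6 tip 0.41 32.9
pointer? n 65 mean [8.1 3.1] sv [25.8  7.1] ang 0.425 pix [266. 217.]
```

View pics/w4b.png

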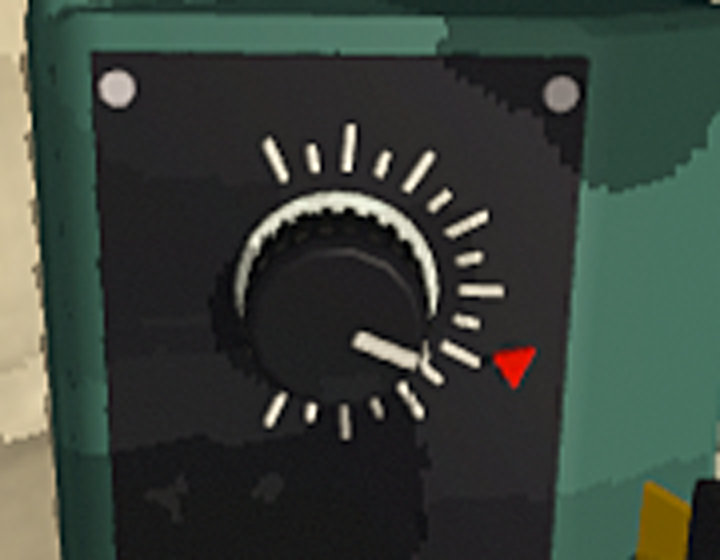

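The pointer at (385,350) nearly points at the red marker at (515,366). A tick seen just beyond the pointer's end, at (430,370), may bias the measurement, so I'll refine it with a fit to the ticks' known 0.25 rad pitch.

```bash
cat > k2.py <<'E'
import sys
from k import *
from scipy.optimize import least_squares
def m2(name,rp=12,top=23.5):
    p,d,K,W=load(name);g=cv2.cvtColor(np.ascontiguousarray(p),cv2.COLOR_RGB2HSV)
    w=((g[...,1]<70)&(g[...,2]>120)).astype(np.uint8);v,u=np.nonzero(w);q=pl(K,W,u,v,0)-[0,-2]
    img=np.zeros_like(w);r=np.hypot(*q.T);s=(r>21)&(r<34);img[v[s],u[s]]=1
    n,l,st,_=cv2.connectedComponentsWithStats(img);M=[]
    for i in range(1,n):
        vv,uu=np.nonzero(l==i)
        if len(vv)<5:continue
        x=pl(K,W,uu,vv,0);wt=g[vv,uu,2].astype(float)-60;M.append((x*wt[:,None]).sum(0)/wt.sum())
    M=np.array(M);t=np.arctan2(*(M-[0,-2]).T[::-1]);k=np.round(t/.25)*.25
    f=lambda z:(-np.sin(k+z[2])*(M[:,0]-z[0])+np.cos(k+z[2])*(M[:,1]-z[1]))
    s=least_squares(f,[0,-2,0],loss="soft_l1",f_scale=.3);c=s.x[:2];rot=s.x[2];print(name,"c",c.round(2),"rot",rot.round(3),"res",f(s.x).round(1))
    m=(((g[...,0]<8)|(g[...,0]>172))&(g[...,1]>120)&(g[...,2]>80));v,u=np.nonzero(m)
    x=pl(K,W,u,v,4)-c;x=x[np.hypot(*x.T)<50];m=x.mean(0);print(" marker",(np.arctan2(m[1],m[0])-rot).round(3),"n",len(x),"r",np.hypot(*m).round(1))
    v,u=np.nonzero((g[...,1]<90)&(g[...,2]>110));x=pl(K,W,u,v,top)-c;s=np.hypot(*x.T)<rp;x=x[s];wt=g[v[s],u[s],2]-60.;mu=(x*wt[:,None]).sum(0)/wt.sum()
    e=np.linalg.svd((x-mu)*np.sqrt(wt)[:,None],full_matrices=False);dd=e[2][0]*np.sign(e[2][0]@mu)
    print(" pointer dir",(np.arctan2(dd[1],dd[0])-rot).round(3),"from centre",(np.arctan2(mu[1],mu[0])-rot).round(3),"n",len(x),"mean r",np.hypot(*mu).round(1),"offline",(dd[0]*mu[1]-dd[1]*mu[0]).round(2))
if __name__=="__main__":
    for n in sys.argv[1:]:
        for rp in(11,13):m2(n,rp)
E
python3 k2.py w1 w2 w4
```

```text
w1 c [-0.35 -1.53] rot 0.011 res [ 0.   0.1  0.  -0.  -0.  -0.1 -0.  -0.  -0.1  0.1  0.1  0.1  0.  -0.1
  0.  -0.  -0.1]
 marker 0.374 n 69 r 37.0
 pointer dir -1.488 from centre -1.473 n 34 mean r 7.9 offline 0.12
w1 c [-0.35 -1.53] rot 0.011 res [ 0.   0.1  0.  -0.  -0.  -0.1 -0.  -0.  -0.1  0.1  0.1  0.1  0.  -0.1
  0.  -0.  -0.1]
 marker 0.374 n 69 r 37.0
 pointer dir -1.433 from centre -1.464 n 44 mean r 8.8 offline -0.28
w2 c [ 0.38 -2.68] rot 0.009 res [ 0.   0.  -0.   0.  -0.1  0.1 -0.  -0.   0.   0.  -0.2  0.   0.  -0.1
  0.   0.1  0. ]
 marker 0.424 n 80 r 36.5
 pointer dir -1.44 from centre -1.589 n 62 mean r 7.2 offline -1.07
w2 c [ 0.38 -2.68] rot 0.009 res [ 0.   0.  -0.   0.  -0.1  0.1 -0.  -0.   0.   0.  -0.2  0.   0.  -0.1
  0.   0.1  0. ]
 marker 0.424 n 80 r 36.5
 pointer dir -1.432 from centre -1.568 n 80 mean r 8.2 offline -1.12
w4 c [-0.38 -1.58] rot 0.013 res [-0.  -0.   0.   0.  -0.  -0.   0.  -0.  -0.   0.1  0.  -0.1 -0.   0.1
 -0.1  0.   0. ]
 marker 0.374 n 72 r 36.8
 pointer dir 0.422 from centre 0.263 n 47 mean r 7.1 offline -1.12
w4 c [-0.38 -1.58] rot 0.013 res [-0.  -0.   0.   0.  -0.  -0.   0.  -0.  -0.   0.1  0.  -0.1 -0.   0.1
 -0.1  0.   0. ]
 marker 0.374 n 72 r 36.8
 pointer dir 0.411 from centre 0.28 n 60 mean r 8.1 offline -1.06
```

Call:
send_rows:
  rows: [0.012, 0, 0.03, 0, 0, 0, -1, 0.015, 0, 0.035, 0, 0, 0, -1, 0.015, 0, 0.035, 0, 0, 0, -1]

```text
time_s: 8.05
tcp_pos: [425.8, -78.5, 90.0]
tcp_rot: [0.711, 0.654, 0.174, 0.189]
force: [-0.2, -0.6, 0.1]
grip_width: 85.5
grip_force: 0.0
```

```bash
python3 - <<'E'
from h import *
snap("wrist","w5")
E
python3 k2.py w5
```

```text
w5 c [-0.26 -1.24] rot 0.011 res [-0.   0.  -0.  -0.  -0.  -0.  -0.1  0.1  0.1  0.   0.1 -2.8  0.1  0.1
  0. ]
 marker 0.365 n 91 r 36.7
 pointer dir 0.426 from centre 0.212 n 54 mean r 7.1 offline -1.51
w5 c [-0.26 -1.24] rot 0.011 res [-0.   0.  -0.  -0.  -0.  -0.  -0.1  0.1  0.1  0.   0.1 -2.8  0.1  0.1
  0. ]
 marker 0.365 n 91 r 36.7
 pointer dir 0.376 from centre 0.26 n 70 mean r 8.1 offline -0.94
```

```bash
sed -i 's/pl(K,W,u,v,0)/pl(K,W,u,v,3)/;s/pl(K,W,uu,vv,0)/pl(K,W,uu,vv,3)/' k2.py; python3 k2.py w1 w2 w4 w5|grep -v res; python3 - <<'E'
from h import *
for n in("w4","w5"):
    p,d,K,W=load(n);c=proj(K,W,pose([-31.7,-46,55],24)[0])[0].astype(int);x,y=c;print(c)
    cv2.imwrite(f"pics/{n}c.png",cv2.resize(p[y-22:y+28,x-25:x+35,::-1],(600,500),interpolation=cv2.INTER_NEAREST))
a=np.hstack([cv2.resize(cv2.imread(f"pics/{n}c.png"),(400,334)) for n in("w4","w5")]);cv2.imwrite("pics/w45.png",a)
E
```

```text
0.  -0.  -0. ]
 marker 0.403 n 69 r 37.4
 pointer dir -1.431 from centre -1.446 n 40 mean r 7.3 offline -0.12
  0.  -0.  -0. ]
 marker 0.403 n 69 r 37.4
 pointer dir -1.442 from centre -1.447 n 52 mean r 8.5 offline -0.04
  0.   0.1  0. ]
 marker 0.4 n 80 r 37.5
 pointer dir -1.424 from centre -1.417 n 59 mean r 7.4 offline 0.05
  0.   0.1  0. ]
 marker 0.4 n 80 r 37.5
 pointer dir -1.448 from centre -1.423 n 75 mean r 8.4 offline 0.21
 -0.1  0.   0. ]
 marker 0.403 n 72 r 37.3
 pointer dir 0.407 from centre 0.408 n 46 mean r 7.4 offline 0.01
 -0.1  0.   0. ]
 marker 0.403 n 72 r 37.3
 pointer dir 0.401 from centre 0.407 n 58 mean r 8.3 offline 0.05
 -0.1]
 marker 0.402 n 91 r 37.3
 pointer dir 0.416 from centre 0.407 n 50 mean r 7.4 offline -0.07
 -0.1]
 marker 0.402 n 91 r 37.3
 pointer dir 0.41 from centre 0.407 n 64 mean r 8.4 offline -0.03
[254 214]
[255 261]
```

View pics/w45.png

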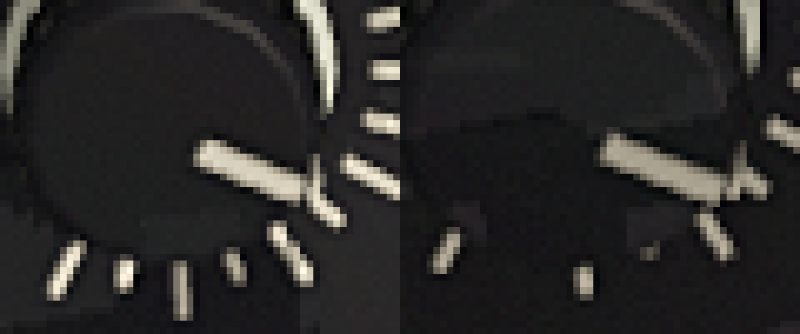

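Both views show the pointer as one clear bar aimed at the marker, with neighbouring ticks separate. With the ticks' plane corrected, the pointer is 0.407 and the marker 0.402, so the knob is set. Next comes the key.

```bash
python3 k2.py w1 w2 w4 w5|grep " c "; cat > key.py <<'E'
from h import *
# cap centre from w1,w2 by two rays
obs=[]
for n in("w1","w2","w4"):
    p,d,K,W=load(n);m=mask(p,45,80,None,ms=140,mv=80);c,s=cen(m);obs.append((K,W,c));print(n,c,s)
q=(tri(obs)-J(KY))@RJ;print("cap centre rel seat: up-slope",q@[.866,0,.5],"right",-q[1],"off",q@[-.5,0,.866])
E
python3 key.py
```

```text
w1 c [-0.35 -2.67] rot 0.011 res [ 0.   0.1  0.  -0.  -0.  -0.1 -0.  -0.  -0.1  0.1  0.1  0.1  0.  -0.1
w1 c [-0.35 -2.67] rot 0.011 res [ 0.   0.1  0.  -0.  -0.  -0.1 -0.  -0.  -0.1  0.1  0.1  0.1  0.  -0.1
w2 c [-0.91 -2.31] rot 0.009 res [ 0.   0.  -0.   0.  -0.1  0.1 -0.  -0.   0.   0.  -0.3  0.   0.  -0.
w2 c [-0.91 -2.31] rot 0.009 res [ 0.   0.  -0.   0.  -0.1  0.1 -0.  -0.   0.   0.  -0.3  0.   0.  -0.
w4 c [-0.36 -2.71] rot 0.013 res [-0.  -0.   0.   0.  -0.  -0.   0.1 -0.  -0.   0.1  0.  -0.2  0.   0.1
w4 c [-0.36 -2.71] rot 0.013 res [-0.  -0.   0.   0.  -0.  -0.   0.1 -0.  -0.   0.1  0.  -0.2  0.   0.1
w5 c [-0.33 -2.8 ] rot 0.012 res [ 0.   0.1  0.   0.  -0.  -0.1 -0.1  0.   0.  -0.1 -0.   2.4 -0.  -0.
w5 c [-0.33 -2.8 ] rot 0.012 res [ 0.   0.1  0.   0.  -0.  -0.1 -0.1  0.   0.  -0.1 -0.   2.4 -0.  -0.
w1 [252.85161744 316.22503516] [ 231  296   45   41 1422]
w2 [106.1871365  191.85904892] [  75  162   66   60 2923]
w4 [253.07686932 314.46470999] [ 231  294   45   41 1431]
cap centre rel seat: up-slope -0.7873495798273193 right -1.72481598503465 off 18.717412925279163
```

```bash
cat >> h.py <<'E'
KC=[-31.7-.6,-137+1.8,55-.35]
E
python3 - <<'E'
from h import *
P,Rt=pose(KC,95,-1.571);rel(P,Rt)
E
```

```text
shift [-0.1045 -0.0018 -0.0543] rv [-0.0017 -0.0026 -1.5709] n 0.118 1.571
```

Call:
send_rows:
  rows: [0, 0, -0.027, 0, 0, -0.17, 0, 0, 0, -0.054, 0, 0, -0.34, 1, -0.02, 0, -0.054, 0, 0, -0.51, 1, -0.04, -0.001, -0.054, 0, 0, -0.68, 1, -0.06, -0.001, -0.054, 0, 0, -0.85, 1, -0.08, -0.002, -0.054, 0, 0, -1.02, 1, -0.1, -0.002, -0.054, 0, 0, -1.19, 1, -0.1045, -0.002, -0.054, 0, 0, -1.36, 1, -0.1045, -0.002, -0.054, 0, 0, -1.53, 1, -0.1045, -0.002, -0.054, 0, 0, -1.571, 1]

```text
time_s: 9.35
tcp_pos: [388.8, -181.2, 137.6]
tcp_rot: [0.04, 0.965, -0.012, 0.258]
force: [-0.0, 0.9, -0.1]
grip_width: 0.3
grip_force: 0.0
```

```bash
python3 - <<'E'
from h import *
P,Rt=pose(KC,40,-1.571);rel(P,Rt)
o=robot.get_obs();print(o["tcp_pos"],o["force"],o["joint_positions"])
p,d,K,W=snap("wrist","w6");cv2.imwrite("pics/w6b.png",p[:,:,::-1])
E
```

```text
shift [0.0002 0.0006 0.0556] rv [-0.0009 -0.0007  0.0024] n 0.056 0.003
[ 388.76004609 -181.18148959  137.60575342] [-0.02569925  0.9208693  -0.09247475] [-0.7189126  -0.58163698  2.18180562  0.33289289  1.12848744 -2.28784571]
```

View pics/w6b.png

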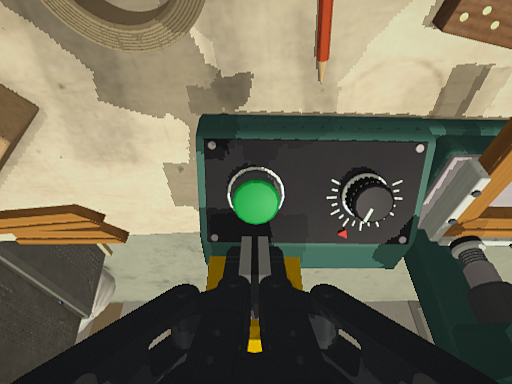

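The closed fingers (256,240) are in line with the green key (257,203), the knob still points at its marker, and the guard is behind the fingers. I'll descend.

Call:
send_rows:
  rows: [0, 0.0006, 0.025, 0, 0, 0.002, 1, 0, 0.0006, 0.05, 0, 0, 0.002, 1, 0, 0.0006, 0.058, 0, 0, 0.002, 1, 0, 0.0006, 0.062, 0, 0, 0.002, 1, 0, 0.0006, 0.062, 0, 0, 0.002, 1, 0, 0.0006, 0.062, 0, 0, 0.002, 1]

```text
time_s: 10.15
tcp_pos: [419.9, -182.9, 83.8]
tcp_rot: [0.042, 0.965, -0.011, 0.258]
force: [-0.4, 0.0, 0.5]
grip_width: -0.0
grip_force: 0.0
```

```bash
cat > st.py <<'E'
from h import *
o=robot.get_obs();n=RJ@nj
q=(o["tcp_pos"]-J(KC))@RJ
print("t",o["time_s"],"off",q@nj,"a",q@[.866,0,.5],"b",-q[1],"Fn",o["force"]@n,"F",o["force"].round(2))
E
python3 st.py
```

```text
t 10.15 off 33.427205516714984 a 0.3196439360520369 b -0.32704339300226404 Fn 0.6517107402095235 F [-0.37  0.02  0.54]
```

Call:
send_rows:
  rows: [0, 0, 0.003, 0, 0, 0, 1, 0, 0, 0.006, 0, 0, 0, 1, 0, 0, 0.006, 0, 0, 0, 1]

```text
time_s: 10.52
tcp_pos: [422.6, -182.7, 77.4]
tcp_rot: [0.042, 0.965, -0.01, 0.258]
force: [-0.5, 1.1, 0.7]
grip_width: 0.1
grip_force: 0.0
```

Call:
send_rows:
  rows: [0, 0, 0.001, 0, 0, 0, 1, 0, 0, 0.001, 0, 0, 0, 1]

```text
time_s: 10.78
tcp_pos: [423.2, -182.9, 76.8]
tcp_rot: [0.042, 0.965, -0.01, 0.258]
force: [-0.1, 0.2, 0.3]
grip_width: 0.0
grip_force: 0.0
```

Call:
send_rows:
  rows: [0, 0, 0.001, 0, 0, 0, 1, 0, 0, 0.001, 0, 0, 0, 1]

```text
time_s: 11.02
tcp_pos: [423.7, -182.9, 75.9]
tcp_rot: [0.042, 0.965, -0.011, 0.258]
force: [0.0, 1.7, 0.6]
grip_width: -0.0
grip_force: 0.0
```

Call:
send_rows:
  rows: [0, 0, 0.001, 0, 0, 0, 1, 0, 0, 0.001, 0, 0, 0, 1]

```text
time_s: 11.28
tcp_pos: [424.2, -183.0, 75.2]
tcp_rot: [0.042, 0.965, -0.011, 0.258]
force: [-0.4, -0.4, 0.5]
grip_width: 0.1
grip_force: 0.1
```

Call:
send_rows:
  rows: [0, 0, 0.0007, 0, 0, 0, 1, 0, 0, 0.0007, 0, 0, 0, 1]

```text
time_s: 11.52
tcp_pos: [424.6, -183.0, 74.6]
tcp_rot: [0.042, 0.965, -0.011, 0.258]
force: [-0.5, -0.5, 0.2]
grip_width: 0.2
grip_force: 0.6
```

```bash
python3 st.py
```

```text
t 11.525 off 23.097418056180608 a -0.2040983200835047 b -0.5620516952739857 Fn 0.4057974432138272 F [-0.45 -0.46  0.23]
```

Call:
send_rows:
  rows: [0, 0, 0.0007, 0, 0, 0, 1, 0, 0, 0.0007, 0, 0, 0, 1]

```text
time_s: 11.78
tcp_pos: [424.9, -183.1, 73.9]
tcp_rot: [0.042, 0.965, -0.011, 0.258]
force: [-1.0, 0.5, 2.2]
grip_width: 0.0
grip_force: 0.8
```

Call:
send_rows:
  rows: [0, 0, 0.0007, 0, 0, 0, 1, 0, 0, 0.0007, 0, 0, 0, 1]

```text
time_s: 12.02
tcp_pos: [425.3, -183.1, 73.3]
tcp_rot: [0.042, 0.965, -0.011, 0.258]
force: [-1.7, -0.1, 1.7]
grip_width: -0.2
grip_force: 0.9
```

```bash
cat >> st.py <<'E'
import sys
if len(sys.argv)>1:
    p,d,K,W=snap("scene",sys.argv[1]);m=mask(p,3,20,(275,145,292,180),ms=130);c,s=cen(m)
    h=cv2.cvtColor(np.ascontiguousarray(p),cv2.COLOR_RGB2HSV)[145:180,275:292];w=np.clip(h[...,1].astype(float)-90,0,None)*(h[...,0]<22)
    print("cap",c,s,"weighted v",(w.sum(1)@np.arange(145,180))/w.sum())
E
python3 - <<'E'
from h import *
p,d,K,W=load("scene0");h=cv2.cvtColor(np.ascontiguousarray(p),cv2.COLOR_RGB2HSV)[145:180,275:292];w=np.clip(h[...,1].astype(float)-90,0,None)*(h[...,0]<22)
print("ref v",(w.sum(1)@np.arange(145,180))/w.sum(),proj(K,W,[J([-1,42,278]),J([-1,42,265]),J([-1,42,254.6])]))
E
python3 st.py s1
```

```text
ref v 157.5419795221843 [[283.23803824 156.54739132]
 [282.84856205 161.66275335]
 [282.54355176 165.66874422]]
t 12.025 off 21.686575667504666 a -0.1979137987267432 b -0.5735905082701 Fn 2.3601866232454327 F [-1.73 -0.09  1.74]
cap [282.90909091 160.24242424] [280 158   7   6  33] weighted v 160.1860071866413
```

Call:
send_rows:
  rows: [0, 0, 0.0006, 0, 0, 0, 1, 0, 0, 0.0006, 0, 0, 0, 1]

```text
time_s: 12.32
tcp_pos: [425.6, -183.1, 72.8]
tcp_rot: [0.042, 0.965, -0.011, 0.258]
force: [-1.9, -0.0, 1.3]
grip_width: 0.2
grip_force: 1.0
```

Call:
send_rows:
  rows: [0, 0, 0.0005, 0, 0, 0, 1, 0, 0, 0.0005, 0, 0, 0, 1]

```text
time_s: 12.58
tcp_pos: [425.8, -183.2, 72.4]
tcp_rot: [0.042, 0.965, -0.011, 0.258]
force: [-0.4, 0.2, 2.1]
grip_width: 0.0
grip_force: 1.1
```

```bash
python3 st.py s2
```

```text
t 12.575 off 20.590931362865213 a -0.21038324169403033 b -0.5533499249053283 Fn 2.066841583971036 F [-0.45  0.19  2.12]
cap [282.70588235 161.64705882] [280 159   7   7  34] weighted v 161.4554712892741
```

Call:
send_rows:
  rows: [0, 0, 0.0004, 0, 0, 0, 1, 0, 0, 0.0004, 0, 0, 0, 1]

```text
time_s: 12.88
tcp_pos: [426.0, -183.2, 72.0]
tcp_rot: [0.042, 0.965, -0.011, 0.258]
force: [-1.5, -0.4, 1.7]
grip_width: 0.2
grip_force: 1.2
```

Call:
send_rows:
  rows: [0, 0, 0.0003, 0, 0, 0, 1, 0, 0, 0.0003, 0, 0, 0, 1]

```text
time_s: 13.12
tcp_pos: [426.2, -183.2, 71.8]
tcp_rot: [0.042, 0.965, -0.011, 0.258]
force: [-1.5, -0.3, 3.2]
grip_width: -0.2
grip_force: 1.3
```

```bash
python3 st.py s3
```

```text
t 13.125 off 19.908685569327496 a -0.21035638244308252 b -0.5662661103652288 Fn 3.469551668954177 F [-1.48 -0.28  3.17]
cap [282.5 162.4] [280 160   6   6  30] weighted v 162.371356437916
```

Call:
send_rows:
  rows: [0, 0, 0.0002, 0, 0, 0, 1, 0, 0, 0.0002, 0, 0, 0, 1]

```text
time_s: 13.42
tcp_pos: [426.3, -183.2, 71.6]
tcp_rot: [0.042, 0.965, -0.011, 0.258]
force: [-1.7, 0.3, 3.4]
grip_width: 0.3
grip_force: 1.4
```

Call:
send_rows:
  rows: [0, 0, 0.0002, 0, 0, 0, 1, 0, 0, 0.0002, 0, 0, 0, 1]

```text
time_s: 13.68
tcp_pos: [426.4, -183.2, 71.5]
tcp_rot: [0.042, 0.965, -0.011, 0.258]
force: [-0.8, 0.6, 2.1]
grip_width: 0.1
grip_force: 1.8
```

```bash
python3 st.py s4
```

```text
t 13.675 off 19.538329516234192 a -0.19814841885573564 b -0.5681459713492374 Fn 2.211233149334088 F [-0.78  0.62  2.08]
cap [282.64516129 162.80645161] [280 160   6   7  31] weighted v 162.70368684569868
```

Call:
send_rows:
  rows: [0, 0, 0.00015, 0, 0, 0, 1, 0, 0, 0.00015, 0, 0, 0, 1]

```text
time_s: 13.98
tcp_pos: [426.4, -183.2, 71.5]
tcp_rot: [0.042, 0.965, -0.011, 0.258]
force: [-4.1, 0.3, 5.4]
grip_width: -0.3
grip_force: 3.2
```

```bash
python3 st.py s5
```

```text
t 13.975 off 19.48718002192268 a -0.15194488025773012 b -0.5227358598641252 Fn 6.743838689774819 F [-4.11  0.32  5.41]
cap [282.57575758 162.93939394] [280 160   6   7  33] weighted v 162.74436090225564
```

At the first click: 6.7 N, and the foot is no longer moving. I'll hold here.

Call:
send_rows:
  rows: [0, 0, 0, 0, 0, 0, 1, 0, 0, 0, 0, 0, 0, 1, 0, 0, 0, 0, 0, 0, 1, 0, 0, 0, 0, 0, 0, 1]

```text
time_s: 14.52
tcp_pos: [426.4, -183.2, 71.4]
tcp_rot: [0.042, 0.965, -0.011, 0.258]
force: [-4.2, 0.4, 5.4]
grip_width: 0.2
grip_force: 3.3
```

Call:
send_rows:
  rows: [0, 0, 0, 0, 0, 0, 1, 0, 0, 0, 0, 0, 0, 1, 0, 0, 0, 0, 0, 0, 1, 0, 0, 0, 0, 0, 0, 1, 0, 0, 0, 0, 0, 0, 1, 0, 0, 0, 0, 0, 0, 1, 0, 0, 0, 0, 0, 0, 1, 0, 0, 0, 0, 0, 0, 1, 0, 0, 0, 0, 0, 0, 1, 0, 0, 0, 0, 0, 0, 1]

```text
time_s: 15.78
tcp_pos: [426.4, -183.2, 71.4]
tcp_rot: [0.042, 0.965, -0.011, 0.258]
force: [-4.2, 0.5, 5.3]
grip_width: 0.1
grip_force: 3.3
```

```bash
python3 st.py s6
```

```text
t 15.775 off 19.472920752953897 a -0.17168140419454758 b -0.5585698589262535 Fn 6.732415268601889 F [-4.22  0.53  5.32]
cap [282.56666667 162.73333333] [280 160   6   7  30] weighted v 162.73155129083847
```

Call:
send_rows:
  rows: [0, 0, 0.001, 0, 0, 0, 1, 0, 0, 0.002, 0, 0, 0, 1, 0, 0, 0.003, 0, 0, 0, 1, 0, 0, 0.0037, 0, 0, 0, 1, 0, 0, 0.004, 0, 0, 0, 1, 0, 0, 0.004, 0, 0, 0, 1]

```text
time_s: 16.58
tcp_pos: [428.2, -183.4, 68.4]
tcp_rot: [0.042, 0.965, -0.011, 0.258]
force: [-10.8, 1.9, 12.3]
grip_width: -0.2
grip_force: 8.4
```

```bash
python3 st.py s7
```

```text
t 16.575 off 15.88390429397288 a -0.1093632975135721 b -0.477815440255941 Fn 16.085051213934 F [-10.76   1.94  12.29]
cap [282.53125 166.75   ] [280 164   6   7  32] weighted v 166.6372037914692
```

Call:
send_rows:
  rows: [0, 0, 0.0003, 0, 0, 0, 1, 0, 0, 0.0003, 0, 0, 0, 1, 0, 0, 0.0003, 0, 0, 0, 1]

```text
time_s: 17.0
tcp_pos: [428.3, -183.5, 68.3]
tcp_rot: [0.041, 0.965, -0.011, 0.258]
force: [-17.7, 4.1, 17.0]
grip_width: -0.0
grip_force: 11.4
```

```bash
python3 st.py s8
```

```text
t 17.0 off 15.848318567461494 a -0.05135144014256632 b -0.4538787080534264 Fn 23.71832240851559 F [-17.71   4.14  17.  ]
cap [282.4375 166.6875] [280 164   6   7  32] weighted v 166.66602779108769
```

The key is hard against its stop at 24 N with the full stroke made. I'll let it up and retreat.

Call:
send_rows:
  rows: [0, 0, -0.003, 0, 0, 0, 1, 0, 0, -0.007, 0, 0, 0, 1, 0, 0, -0.012, 0, 0, 0, 1, 0, 0, -0.03, 0, 0, 0, 1, 0, 0, -0.07, 0, 0, 0, 1, 0, 0, -0.085, 0, 0, 0, 1, 0, 0, -0.085, 0, 0, 0, 1]

```text
time_s: 17.92
tcp_pos: [386.5, -180.1, 142.2]
tcp_rot: [0.042, 0.965, -0.011, 0.259]
force: [-0.0, -0.3, 0.5]
grip_width: 0.2
grip_force: 0.0
```

```bash
python3 st.py s9; python3 - <<'E'
from h import *
p,d,K,W=snap("wrist","w7");cv2.imwrite("pics/w7b.png",p[:,:,::-1])
E
python3 k2.py w7
```

```text
t 17.925 off 100.82354587903065 a 0.5370937689175648 b -0.23629682535204502 Fn 0.4186334142565055 F [-0.01 -0.29  0.49]
cap [283.11764706 157.82352941] [280 155   7   7  34] weighted v 157.57411553963277
w7 c [-0.86 -2.1 ] rot 0.009 res [ 0.1 -0.1 -0.   0.1 -0.1 -0.  -0.   0.   0.   0.1 -0.   0.1 -0.7  0.1
  0.1]
 marker 0.403 n 50 r 37.3
 pointer dir 0.392 from centre 0.334 n 37 mean r 7.3 offline -0.42
w7 c [-0.86 -2.1 ] rot 0.009 res [ 0.1 -0.1 -0.   0.1 -0.1 -0.  -0.   0.   0.   0.1 -0.   0.1 -0.7  0.1
  0.1]
 marker 0.403 n 50 r 37.3
 pointer dir 0.404 from centre 0.345 n 48 mean r 8.4 offline -0.5
```

View pics/w7b.png

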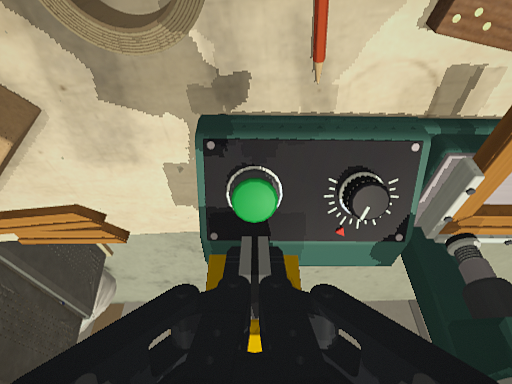

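The key is up at (255,200), the head is back at its starting height, the pointer at (365,211) still points at the marker at (340,231), and the rails have not moved.

```bash
python3 -c "
from plant import order;print(order.sign_off())"
```

```text
the job is handed in; nothing more can be done
None
```

The job is handed in at about 18 s: knob at 0.41 rad against the marker's 0.40, corner clamped at the first click for about 1.8 s, key pressed fully home and let all the way up, rails where they lay.

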